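# Put the pattern rolling pin back together

## Robot

A 7-joint arm with a two-finger parallel gripper is mounted at the origin on the work surface. World frame = base frame: x ahead of the robot, y to its left, z up, the work surface at z = 0. Lengths are in m, angles in rad, forces in N, time in s.
With the tool pointing down it reaches from about 0.4 to 0.85 m from the base axis. Payload 10.4 kg.
Tool frame: the origin (TCP) lies at the very end of the fingers, on their centre line; the grasp point (between the pads) lies 19 mm behind it; z points along the fingers, y is the line along which they close (so a half turn about z gives the same grasp; the last joint's range is limited). The gripper opens to 87 mm and grips with 3 to 60 N. Pads are 19 mm wide; open, the fingers measure 117 mm over their backs; the gripper's body (75 mm by 190 mm) begins 51 mm behind the grasp point.
Start: joints at [-1.308, 0.332, -0.065, 1.46, 0.022, 1.35, -0.088], TCP at [0.176, 0.6, 0.223] pointing down, gripper open.
Joint ranges: [-2.6, 2.6], [-0.5, 2.12], [-1.47, 1.34], [0.16, 2.42], [-1.27, 4.41], [0.06, 2.06], [-2.6, 2.6]. Speed limits (rad/s): [2.22, 2.22, 2.79, 2.79, 3.14, 3.14, 3.14].

## Interface

Orientations are given as a unit quaternion [x, y, z, w].
In Python, from bench import * gives the robot as it stands.
- The arm moves only by the tool step_arm, never from a script. Its arguments are lists of equal length, an entry for each row: "delta_pos": the shift along the world's x, y, z in units of 25 mm (1.0 is 25 mm), a list of three; "turn": the turn about the world's z in units of 0.12 rad (1.0 is 0.12 rad). In form: {"delta_pos": [[tx, ty, tz], ...], "turn": [turn, ...]}. A call has 1 to 12 rows; each row shifts and turns the commanded pose from where the row before left it; what a row does not reach is not made up. A row lasts 1/10 s, in which the tool goes at most 50 mm and 8.59 degrees, less where a joint would pass 70% of its speed; a pose out of reach is approached as far as the arm can. A call with a number of a shift or a turn outside -1 to 1 is refused whole. A call with a gripper value outside its range is refused whole. "grip" is the closure, from 0 (fully open) to 1 (shut), set as the call begins (left out, the last holds). The fingers move at their own pace and stop on an object; "newtons" is the grip in N (left out, the last holds). Time passes only in rows, so rows that do not move let the fingers close. It gives the time, the measured TCP pose, the force, the opening and the grip force at its end, in the units of the state.
- read_state(): the state, without advancing time (a new reading comes with each control period).
- camera(name): name is "scene" or "top" or "wrist"; returns a dict with "image" (420x560x3 uint8, red, green, blue), "z_map" (420x560 float32, m along the optical axis (not along the pixel's ray), 0 where there is no reading), "mtx" (3x3 intrinsics, pixels), "view" (4x4, takes a point from world to camera coordinates). Camera axes: x right, y up, looking along -z (the intrinsics and any distortion apply to the point x, -y, -z); pixel columns grow to the right and rows downward; lengths in m; the calibration is good to about 2 mm. The wrist camera is an equidistant fisheye: a pixel r from the principal point sees the ray r / f radians off the axis. A picture is of the moment at which its call begins.
- close_job(): hands the job in; it is judged then, once.
The state is a dict: "time": time; "joint_positions": joint angles; "joint_vel": joint speeds; "joint_torque": joint torques, N m; "ee_pos": TCP position; "eef_rot": TCP orientation; "ft_force": force on the tool from outside, world axes, zero at the start; "torque": the same for the moment, N m; "width": finger opening in m; "grip_force": force on a finger pad.
Only numpy, scipy, OpenCV 4.12 (cv2) and the standard library are available. Lean on these libraries where they do the work, as an engineer would, in place of code of your own. Each camera call takes 0.05 s, during which the arm holds its last target. There are 200 camera calls.

## Task

Put the little pattern rolling pin back together on its axle. First take the loose wooden handle out of the blue ramekin, stand it upright on the cutting board and let go of it; then slide the dark sleeve onto the axle, after it the pale sleeve, and last take the handle again and push it hole first onto the end of the axle, so that all three sit fully home against one another and against the collar. Leave the mug, the spice jar and the bowl where they are.

Things in the scene. Friction and masses are not known exactly. Their poses are not given: they have to be found in the camera images.
- holder: Fixed wooden pin holder: a post (52 mm wide, top 125 mm up, brass screw on it to 145 mm) on a base 120 x 100 x 18 mm (local x -25 to +95). In front a steel collar (42 mm across) and a bare level steel axle stick out towards local -x, 105 mm above the counter; another wooden handle sticks out behind. Origin on the counter below the collar's front face; x from axle tip to collar, z up.
- axle_root (a point): Point on the axle's centre line at the front face of the collar, where the first sleeve comes to rest, 105 mm above the counter. Axes as the holder: the axle runs from here along -x. The axle is 12 mm thick.
- axle_tip (a point): Centre of the axle's free, slightly rounded tip, 92 mm along -x from axle_root.
- dark_sleeve: Dark brown wooden sleeve with a pale zigzag: a ring 56 mm across, 30 mm wide, with a 20 mm hole right through, 30-65 g. Origin at its very centre; x along the hole, level at the start. Both ends alike. It starts on the rack's rails, centre 58 mm above the counter. Let go on the axle, it hangs with its centre about 4 mm below the axle's line. Fully home its centre is 15 mm from the collar.
- pale_sleeve: Pale wooden sleeve with a brown zigzag, the same size and mass and with the same origin and axes as the dark one; fully home its centre is 45 mm from the collar. It lies on the rack at the start; which end of the rack each sleeve has varies.
- handle: Loose wooden handle with a red band, a plain cylinder 34 mm across, 62 mm long, 35-70 g, with a blind hole 18 mm wide and 36 mm deep in one end. Origin at the centre of the holed end; z along the handle, away from the hole. It starts hole down in the ramekin, its top 68 mm above the counter. Fully home its holed end touches the pale sleeve, 60 mm from the collar, its z along the holder's -x.
- ramekin: Fixed low blue ceramic ramekin, 90 mm across outside, 82 mm inside at the rim, rim 34 mm above the counter, inner floor 6 mm up. Origin at the centre of its underside.
- board: Fixed wooden cutting board, 250 mm long (local x) and 150 mm wide with round ends, 14 mm thick. Origin at the centre of its underside, z up.
- rack: Fixed draining rack: two level steel rails (10 mm thick, 36 mm apart between centres, tops 35 mm above the counter) along local x between wooden end plates (75 mm wide, 42 mm high, at x = +-88 mm). The sleeves lie on the rails, holes along them, centres at local x about +35 and -35 mm. Origin on the counter below its middle.
- mug: Terracotta mug, 84 mm across, 90 mm high; leave alone. Origin at the centre of its underside.
- spice_jar: Small lidded jar, 48 mm across, 85 mm high; leave alone. Origin at the centre of its underside.
- bowl: White bowl, 110 mm across, 45 mm high; leave alone. Origin at the centre of its underside.
There are look-alikes about, which are no part of the job. What is shaped like the dark_sleeve but orange or purple is not meant.

How it is judged:
On the way, in this order (a step that is already met when the one before it is completed fails the run):
1. the handle stands upright on the cutting board, let go (z of handle in the frame of board between 0.009 and 0.019 m and x of handle in the frame of board between -0.125 and 0.125 m and y of handle in the frame of board between -0.078 and 0.078 m and angle between handle's own z axis and vertical below 0.15 rad and contact force between the fingers and handle below 0.2 N and linear speed of handle below 0.02 m/s), for 0.2 s.
2. the dark sleeve is on the axle (x of dark_sleeve in the frame of axle_root between -0.075 and -0.005 m and y of dark_sleeve in the frame of axle_root between -0.007 and 0.007 m and z of dark_sleeve in the frame of axle_root between -0.007 and 0.007 m and angle between the x axis of dark_sleeve and the x axis of holder, either way round below 0.4 rad), for 0.2 s.
3. the pale sleeve is on the axle after the dark one (x of pale_sleeve in the frame of axle_root between -0.08 and -0.035 m and y of pale_sleeve in the frame of axle_root between -0.007 and 0.007 m and z of pale_sleeve in the frame of axle_root between -0.007 and 0.007 m and angle between the x axis of pale_sleeve and the x axis of holder, either way round below 0.4 rad and x of dark_sleeve in the frame of axle_root between -0.055 and -0.005 m and y of dark_sleeve in the frame of axle_root between -0.007 and 0.007 m and z of dark_sleeve in the frame of axle_root between -0.007 and 0.007 m), for 0.2 s.
At the end, for the whole second after the job is handed in: All at rest on the axle and let go: the dark sleeve's centre 10 to 20 mm from the collar, the pale sleeve's 40 to 52 mm, the handle's holed end 55 to 68 mm, all within about 7 mm of the axle's line and 16 degrees of its direction (home to within about 5, 7 and 8 mm) (x of dark_sleeve in the frame of axle_root between -0.02 and -0.01 m and y of dark_sleeve in the frame of axle_root between -0.007 and 0.007 m and z of dark_sleeve in the frame of axle_root between -0.007 and 0.007 m and x of pale_sleeve in the frame of axle_root between -0.052 and -0.04 m and y of pale_sleeve in the frame of axle_root between -0.007 and 0.007 m and z of pale_sleeve in the frame of axle_root between -0.007 and 0.007 m and x of handle in the frame of axle_root between -0.068 and -0.055 m and y of handle in the frame of axle_root between -0.008 and 0.008 m and z of handle in the frame of axle_root between -0.008 and 0.008 m and angle between the x axis of each of dark_sleeve, pale_sleeve and the x axis of holder, either way round below 0.28 rad and angle between the z axis of handle and the x axis of holder, either way round below 0.28 rad and linear speed of each of dark_sleeve, pale_sleeve, handle below 0.02 m/s and contact force between the fingers and dark_sleeve below 0.2 N and contact force between the fingers and pale_sleeve below 0.2 N and contact force between the fingers and handle below 0.2 N); the robot touches nothing.
It fails at once if the mug is shifted by more than 30 mm (distance of mug from where it was at the start of the episode above 0.03 m).
It fails at once if the spice jar is shifted by more than 30 mm (distance of spice_jar from where it was at the start of the episode above 0.03 m).
It fails at once if the bowl is shifted by more than 30 mm (distance of bowl from where it was at the start of the episode above 0.03 m).
It also fails if it takes over 72 s, if anything falls off the work surface, if the arm or the gripper's body presses on something with over 40 N, if the wrist force passes 120 N, or if a joint passes its speed limit or range.

## Working session

There is one attempt and no reset: what is moved stays moved. The work goes in short steps, Python scripts to look and compute and a tool call to move; the robot and the scene stay as the last step left them, time stands still between calls to the robot, and variables do not carry over. Pictures are saved under pics/ and viewed, at most 11 in all, crops included, and the job is handed in when it is done.

Besides the shell and the picture viewer there is one more tool, called after "Emit:" in YAML: its name, and indented under it one key for each argument. step_arm: Moves the arm, as the interface text tells. Shifts and turns lie within -1 to 1; 1 stands for 25 mm of shift or 0.12 rad of turn. Its arguments: {"type":"object","properties":{"delta_pos":{"type":"array"},"turn":{"type":"array"},"grip":{"type":"number"},"newtons":{"type":"number"}},"required":["delta_pos","turn"]}

```bash
mkdir -p pics; ls
cat > h.py <<'E'
from bench import *
import numpy as np, cv2
def pts(c):
    """world point per pixel from z_map (pinhole)"""
    z=c["z_map"];K=c["mtx"];v,u=np.mgrid[:z.shape[0],:z.shape[1]]
    x=(u-K[0,2])/K[0,0]*z; y=(v-K[1,2])/K[1,1]*z
    P=np.stack([x,-y,-z,np.ones_like(z)],-1)
    return (P@np.linalg.inv(c["view"]).T)[...,:3]
def save(c,n): cv2.imwrite(f"pics/{n}.png",c["image"][...,::-1])
E
python3 - <<'E'
from h import *
for n in("scene","top"):
    c=camera(n);save(c,n+"0");np.savez(n+"0.npz",**{k:c[k] for k in("image","z_map","mtx","view")})
    print(n,c["mtx"].round(1).tolist(),c["view"].round(3).tolist())
s=read_state();print({k:np.round(v,3).tolist() for k,v in s.items()})
E
```

```text
pics
scene [[525.0, 0.0, 277.7], [0.0, 525.0, 218.6], [0.0, 0.0, 1.0]] [[-0.257, 0.966, -0.018, 0.21], [-0.736, -0.184, 0.652, 0.378], [0.626, 0.181, 0.758, -1.898], [0.0, 0.0, 0.0, 1.0]]
top [[382.3, 0.0, 284.2], [0.0, 382.3, 207.6], [0.0, 0.0, 1.0]] [[0.015, -0.999, 0.037, -0.071], [0.996, 0.018, 0.089, -0.598], [-0.089, 0.036, 0.995, -0.892], [0.0, 0.0, 0.0, 1.0]]
{'time': 0.1, 'joint_positions': [-1.308, 0.333, -0.065, 1.461, 0.022, 1.35, -0.088], 'joint_vel': [0.001, -0.002, -0.001, -0.0, 0.002, -0.0, 0.0], 'joint_torque': [0.002, -62.454, 0.025, -39.072, -0.061, 0.037, 0.0], 'ee_pos': [0.176, 0.599, 0.222], 'eef_rot': [0.142, 0.99, -0.001, -0.0], 'ft_force': [-0.404, -0.542, 1.0], 'torque': [0.041, 0.009, -0.066], 'grip_force': 0.0, 'width': 0.087}
```

View pics/scene0.png

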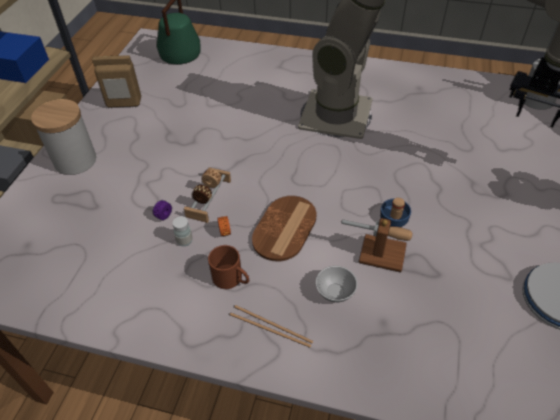

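View pics/top0.png

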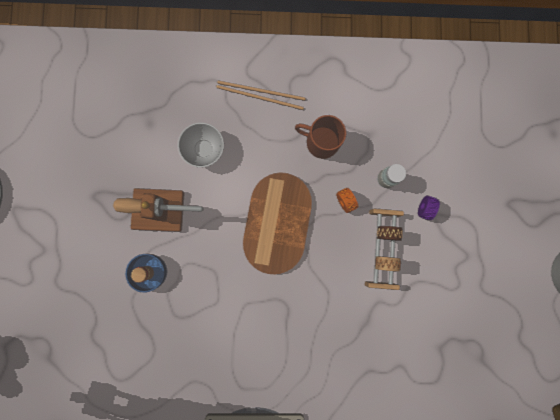

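Scene: handle in the ramekin (top px 143,274), axle from (160,208) to its tip at (202,208), dark sleeve at (389,233), pale at (388,264), board at (278,223). Next, get metric positions.

Run:
```python
from h import *
c=dict(np.load("top0.npz"));P=pts(c);I=c["image"]
hsv=cv2.cvtColor(I,cv2.COLOR_RGB2HSV)
def box(n,r0,r1,c0,c1,zl,zh):
    Q=P[r0:r1,c0:c1].reshape(-1,3);Q=Q[(Q[:,2]>zl)&(Q[:,2]<zh)]
    if len(Q)==0: print(n,"none");return
    m=cv2.minAreaRect((Q[:,:2]*1000).astype(np.float32))
    print(n,len(Q),"mean",Q.mean(0).round(4),"lo",Q.min(0).round(3),"hi",Q.max(0).round(3),"rect",np.round(m[0],1),np.round(m[1],1),round(m[2],1))
print("counter z",np.median(P[300:340,200:240,2]),np.median(P[150:170,470:500,2]))
box("handle",255,292,125,170,.06,.075)
box("ramekin rim",250,296,120,172,.025,.04)
box("axle",195,222,165,215,.095,.125)
box("collar+axle",195,222,150,215,.095,.135)
box("axle tip half",195,222,185,215,.095,.125)
box("base",182,236,125,190,.012,.024)
box("board",170,280,240,315,.009,.02)
box("board strip",170,280,240,315,.02,.1)
box("dark top",222,245,370,410,.07,.1)
box("pale top",250,280,370,410,.07,.1)
box("plates A",205,218,360,410,.035,.055)
box("plates B",278,295,360,410,.035,.055)
box("bowl",120,170,175,228,.03,.06)
box("mug",110,165,290,350,.08,.1)
box("jar",160,192,375,410,.07,.1)
for p in ((143,274),(200,208),(180,208),(270,220),(290,230)): print(p,P[p[1],p[0]].round(3),I[p[1],p[0]])
a=cv2.resize(I[180:300,110:220],None,fx=3.5,fy=3.5,interpolation=cv2.INTER_CUBIC);b=cv2.resize(I[180:300,350:450],None,fx=3.5,fy=3.5,interpolation=cv2.INTER_CUBIC)
cv2.imwrite("pics/crop.png",np.hstack([a,b])[...,::-1])
```

```text
counter z 0.0004321565427506391 0.0004477218410389172
handle 192 mean [0.4401 0.2622 0.0676] lo [0.425 0.247 0.06 ] hi [0.456 0.278 0.072] rect [440.5 262.5] [30.9 31.2] 88.7
ramekin rim 313 mean [0.4407 0.2625 0.0328] lo [0.396 0.216 0.025] hi [0.484 0.305 0.04 ] rect [441.  260.9] [87.7 88.7] 27.5
axle 205 mean [0.5879 0.1601 0.1099] lo [0.581 0.118 0.103] hi [0.595 0.201 0.115] rect [588.2 159.8] [82.8 12. ] 88.7
collar+axle 494 mean [0.5885 0.1933 0.1149] lo [0.564 0.118 0.095] hi [0.615 0.233 0.128] rect [585.  174.8] [111.9  51.9] 84.8
axle tip half 96 mean [0.5873 0.1387 0.1099] lo [0.581 0.118 0.103] hi [0.594 0.158 0.115] rect [587.7 138.1] [39.4 11.6] 87.8
base 1250 mean [0.586  0.2382 0.0178] lo [0.539 0.184 0.012] hi [0.642 0.305 0.024] rect [590.6 244.5] [119.8 100.1] 88.4
board 5477 mean [ 0.5627 -0.0457  0.0144] lo [ 0.441 -0.128  0.009] hi [0.688 0.036 0.02 ] rect [564.2 -45.9] [150.3 248.9] 80.5
board strip 2 mean [ 0.5447 -0.0646  0.0201] lo [ 0.471 -0.066  0.02 ] hi [ 0.618 -0.063  0.02 ] rect [544.7 -64.6] [147.2   0. ] 178.9
dark top 290 mean [ 0.5417 -0.3037  0.
[... 405 characters left out ...]
6] lo [ 0.41  -0.334  0.035] hi [ 0.435 -0.261  0.048] rect [ 422.4 -297.5] [25.1 72.6] 0.4
bowl 529 mean [0.7536 0.1464 0.0404] lo [0.692 0.087 0.03 ] hi [0.799 0.194 0.049] rect [745.6 140.3] [107.4 106.5] 0.7
mug 267 mean [ 0.7697 -0.1568  0.088 ] lo [ 0.727 -0.199  0.08 ] hi [ 0.811 -0.107  0.094] rect [ 768.7 -157.1] [83.5 82.9] 17.9
jar 296 mean [ 0.6782 -0.3152  0.0845] lo [ 0.658 -0.337  0.07 ] hi [ 0.7   -0.296  0.09 ] rect [ 678.8 -316.5] [42.3 40.6] 43.0
(143, 274) [0.441 0.254 0.067] [160 126  93]
(200, 208) [0.587 0.124 0.113] [137 138 135]
(180, 208) [0.587 0.167 0.111] [138 139 136]
(270, 220) [ 0.569 -0.028  0.014] [166 129  92]
(290, 230) [ 0.546 -0.077  0.015] [134  91  63]
```

View pics/crop.png

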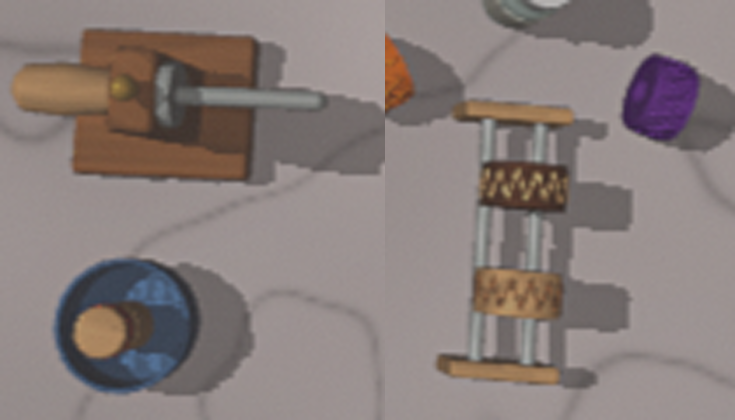

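Handle centre (0.4405, 0.2625). The axle runs from root (0.589, 0.209) to tip (0.587, 0.117). Dark sleeve (0.5415, -0.306), pale (0.4715, -0.301). First I'll fetch the handle.

Emit:
step_arm:
  delta_pos:
    - [0.75, -0.95, -0.2]
    - [0.75, -0.95, -0.2]
    - [0.75, -0.95, -0.2]
    - [0.75, -0.95, -0.2]
    - [0.75, -0.95, -0.2]
    - [0.75, -0.95, -0.2]
    - [0.75, -0.95, -0.2]
    - [0.75, -0.95, -0.2]
    - [0.75, -0.95, -0.2]
    - [0.75, -0.95, -0.2]
    - [0.75, -0.95, -0.4]
    - [0.75, -0.95, -0.4]
  turn: [0, 0, 0, 0, 0, 0, 0, 0, 0, 0, 0, 0]
  grip: 0

```text
time: 1.3
ee_pos: [0.4017, 0.3135, 0.1522]
eef_rot: [0.142, 0.99, 0.0, -0.0]
ft_force: [1.1, -0.6, 0.1]
width: 0.0871
grip_force: 0.0
```

Emit:
step_arm:
  delta_pos:
    - [0.75, -0.95, -0.5]
    - [0.8, -1.0, -0.8]
    - [0, 0, 0]
    - [0, 0, 0]
  turn: [0, 0, 0, 0]

```text
time: 1.7
ee_pos: [0.4397, 0.2654, 0.1196]
eef_rot: [0.143, 0.99, -0.0, -0.001]
ft_force: [-0.4, 0.8, 0.0]
width: 0.0866
grip_force: 0.0
```

Emit:
step_arm:
  delta_pos:
    - [0.04, -0.1, -0.9]
    - [0, 0, -0.9]
    - [0, 0, -0.9]
    - [0, 0, -0.55]
    - [0, 0, 0]
  turn: [0, 0, 0, 0, 0]

```text
time: 2.2
ee_pos: [0.4396, 0.2638, 0.0376]
eef_rot: [0.142, 0.99, -0.001, -0.001]
ft_force: [0.5, -0.6, -0.4]
width: 0.0869
grip_force: 0.0
```

Emit:
step_arm:
  delta_pos:
    - [0, 0, 0]
    - [0, 0, 0]
    - [0, 0, 0]
    - [0, 0, 0]
    - [0, 0, 0]
    - [0, 0, 0]
  turn: [0, 0, 0, 0, 0, 0]
  grip: 1
  newtons: 20

```text
time: 2.8
ee_pos: [0.441, 0.2634, 0.039]
eef_rot: [0.142, 0.99, 0.0, 0.0]
ft_force: [-0.2, 0.7, 0.3]
width: 0.047
grip_force: 0.0
```

Emit:
step_arm:
  delta_pos:
    - [0, 0, 0]
    - [0, 0, 0]
    - [0, 0, 0]
    - [0, 0, 0]
    - [0, 0, 0.6]
    - [0, 0, 0.9]
    - [0, 0, 0.9]
    - [0, 0, 0.9]
  turn: [0, 0, 0, 0, 0, 0, 0, 0]

```text
time: 3.6
ee_pos: [0.4407, 0.2632, 0.122]
eef_rot: [0.142, 0.99, -0.0, -0.0]
ft_force: [0.5, 0.6, 0.1]
width: 0.0332
grip_force: 20.0
```

Emit:
step_arm:
  delta_pos:
    - [0.2, -0.9, 0.5]
    - [0.2, -0.9, 0]
    - [0.2, -0.9, 0]
    - [0.2, -0.9, 0]
    - [0.2, -0.9, 0]
    - [0.2, -0.9, 0]
    - [0.2, -0.9, 0]
    - [0.2, -0.9, 0]
    - [0.2, -0.9, 0]
    - [0.2, -0.9, 0]
    - [0.2, -0.9, 0]
    - [0.2, -0.9, -0.5]
  turn: [-0.9, -0.9, -0.9, -0.9, -0.9, -0.9, -0.9, -0.9, -0.9, -0.9, -0.9, -0.9]

```text
time: 4.8
ee_pos: [0.502, -0.0074, 0.1224]
eef_rot: [0.713, 0.702, 0.001, 0.001]
ft_force: [-0.2, 0.5, -1.5]
width: 0.0333
grip_force: 20.0
```

Emit:
step_arm:
  delta_pos:
    - [0, -0.5, -0.9]
    - [0, 0, -0.9]
    - [0, 0, -0.9]
    - [0, 0, 0]
    - [0, 0, 0]
  turn: [-0.15, 0, 0, 0, 0]

```text
time: 5.3
ee_pos: [0.5009, -0.0192, 0.0542]
eef_rot: [0.717, 0.697, -0.0, -0.0]
ft_force: [-0.2, 0.5, -0.1]
width: 0.0337
grip_force: 20.0
```

Emit:
step_arm:
  delta_pos:
    - [0, 0, -0.16]
    - [0, 0, -0.14]
    - [0, 0, 0]
    - [0, 0, 0]
  turn: [0, 0, 0, 0]

```text
time: 5.7
ee_pos: [0.5014, -0.019, 0.0468]
eef_rot: [0.717, 0.697, 0.0, 0.0]
ft_force: [1.6, 0.3, 1.4]
width: 0.0333
grip_force: 20.0
```

Emit:
step_arm:
  delta_pos:
    - [0, 0, -0.03]
    - [0, 0, 0]
    - [0, 0, 0]
    - [0, 0, 0]
    - [0, 0, 0]
    - [0, 0, 0]
    - [0, 0, 0]
    - [0, 0, 0]
  turn: [0, 0, 0, 0, 0, 0, 0, 0]
  grip: 0

```text
time: 6.5
ee_pos: [0.5009, -0.0191, 0.0456]
eef_rot: [0.717, 0.697, 0.0, 0.0]
ft_force: [-0.2, -0.7, 0.4]
width: 0.0847
grip_force: 0.0
```

Emit:
step_arm:
  delta_pos:
    - [0, 0, 0.8]
    - [0, 0, 0.8]
    - [0, 0, 0.8]
    - [0, 0, 0.8]
    - [0, 0, 0]
  turn: [0, 0, 0, 0, 0]

```text
time: 7.0
ee_pos: [0.5025, -0.019, 0.128]
eef_rot: [0.717, 0.697, 0.002, 0.001]
ft_force: [-1.3, -0.0, 0.9]
width: 0.0869
grip_force: 0.0
```

Run:
```python
from h import *
c=camera("top");P=pts(c);save(c,"top1")
d=np.load("top0.npz")["z_map"]
Q=P.reshape(-1,3);Q=Q[(Q[:,2]>.068)&(Q[:,2]<.082)&(abs(Q[:,0]-.5)<.06)&(abs(Q[:,1]+.02)<.06)]
print(len(Q),Q.mean(0).round(4) if len(Q) else "",Q.min(0) if len(Q) else "",Q.max(0) if len(Q) else "")
w=camera("wrist");print(w["mtx"].round(1).tolist(),w["view"].round(3).tolist());save(w,"wrist1")
a=cv2.resize(c["image"][150:300,200:360],None,fx=2,fy=2);b=w["image"][:300,:]
h=np.zeros((420,560+320,3),np.uint8);h[:,:560]=w["image"];h[:300,560:]=a
cv2.imwrite("pics/c1.png",cv2.resize(h,(800,382))[...,::-1])
```

```text
0   
[[325.2, 0.0, 269.6], [0.0, 325.2, 211.9], [0.0, 0.0, 1.0]] [[1.0, -0.03, 0.003, -0.502], [0.03, 0.96, -0.278, 0.011], [0.006, 0.278, 0.961, -0.296], [0.0, 0.0, 0.0, 1.0]]
```

View pics/c1.png

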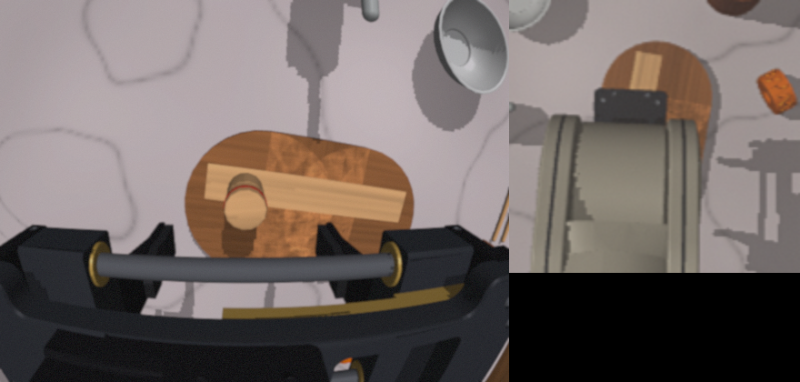

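The handle is upright on the board (wrist crop ~245,205). Next, the dark sleeve.

Emit:
step_arm:
  delta_pos:
    - [0.1, -0.82, 0.1]
    - [0.1, -0.82, 0]
    - [0.1, -0.82, 0]
    - [0.1, -0.82, 0]
    - [0.1, -0.82, 0]
    - [0.1, -0.82, 0]
    - [0.1, -0.82, 0]
    - [0.1, -0.82, 0]
    - [0.1, -0.82, 0]
    - [0.1, -0.82, 0]
    - [0.1, -0.82, 0]
    - [0.1, -0.82, 0]
  turn: [-0.96, -0.96, -0.96, -0.96, -0.96, -0.96, -0.96, -0.96, -0.96, -0.96, -0.96, -0.96]

```text
time: 8.3
ee_pos: [0.5304, -0.2657, 0.1268]
eef_rot: [0.997, 0.077, -0.001, -0.0]
ft_force: [0.2, -0.8, -0.4]
width: 0.0872
grip_force: 0.0
```

Emit:
step_arm:
  delta_pos:
    - [0.2, -0.82, 0]
    - [0.16, -0.8, 0]
    - [0, 0, 0]
    - [0, 0, 0]
  turn: [-0.96, -0.96, 0, 0]

```text
time: 8.7
ee_pos: [0.5392, -0.3055, 0.1268]
eef_rot: [0.999, -0.035, -0.001, 0.0]
ft_force: [-0.3, 1.2, -0.4]
width: 0.0873
grip_force: 0.0
```

```bash
cat >> h.py <<'E'
def wpts(w):
    """world point per wrist pixel (equidistant fisheye, z along axis)"""
    z=w["z_map"];K=w["mtx"];v,u=np.mgrid[:z.shape[0],:z.shape[1]]
    a=(u-K[0,2])/K[0,0];b=(v-K[1,2])/K[1,1];t=np.hypot(a,b);k=np.where(t>1e-6,np.tan(t)/np.maximum(t,1e-9),1)
    P=np.stack([a*k*z,-b*k*z,-z,np.ones_like(z)],-1)
    return (P@np.linalg.inv(w["view"]).T)[...,:3]
E
python3 - <<'E'
from h import *
w=camera("wrist");save(w,"wrist2");P=wpts(w);t=camera("top");T=pts(t);save(t,"top2")
s=read_state();print(s["ee_pos"],s["eef_rot"])
for n,M in(("w",P),("t",T)):
  for nm,x in(("dark",.5415),("pale",.4715),("standing",.5)):
    Q=M.reshape(-1,3)
    if nm=="standing": k=(Q[:,2]>.07)&(Q[:,2]<.085)&(abs(Q[:,0]-.5)<.04)&(abs(Q[:,1]+.02)<.04)
    else: k=(Q[:,2]>.07)&(Q[:,2]<.092)&(abs(Q[:,0]-x)<.03)&(abs(Q[:,1]+.303)<.05)
    Q=Q[k]
    if len(Q): print(n,nm,len(Q),Q.min(0).round(4),Q.max(0).round(4),cv2.minAreaRect((Q[:,:2]*1000).astype(np.float32)))
E
```

```text
[ 0.5397987  -0.30452854  0.12736331] [ 9.99412084e-01 -3.42804476e-02 -4.65119478e-04 -3.48236536e-04]
w dark 3216 [ 0.5261 -0.3336  0.07  ] [ 0.559  -0.2805  0.0881] ((542.4578857421875, -307.37310791015625), (52.63717269897461, 30.531890869140625), 85.88407135009766)
w pale 1220 [ 0.4556 -0.3281  0.07  ] [ 0.4796 -0.2762  0.0881] ((468.0855712890625, -302.2203063964844), (52.193817138671875, 22.852529525756836), 86.71887969970703)
w standing 1 [ 0.5115 -0.0333  0.0715] [ 0.5115 -0.0333  0.0715] ((511.5208740234375, -33.28450012207031), (0.0, 0.0), 0.0)
t pale 287 [ 0.4567 -0.3272  0.0706] [ 0.4863 -0.2761  0.0891] ((471.6119384765625, -301.7328186035156), (51.165496826171875, 29.24852752685547), 89.32746887207031)
t standing 175 [ 0.4844 -0.0338  0.0707] [ 0.516 -0.002  0.079] ((500.13629150390625, -17.831037521362305), (31.47019386291504, 31.71576690673828), 0.8386974930763245)
```

View pics/wrist2.png

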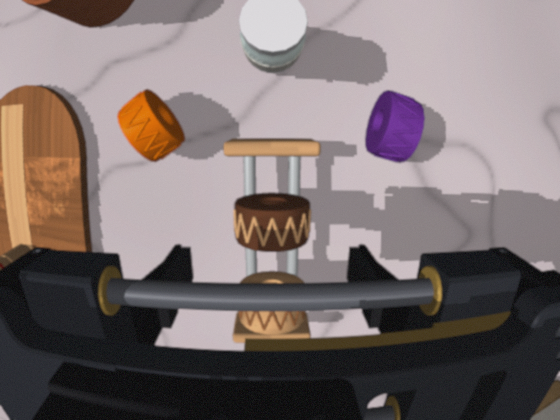

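Wrist view: dark sleeve at px (272,222), axis aligned with the fingers, pale just behind. The measurement agrees to about 2 mm. Descend and grip.

Emit:
step_arm:
  delta_pos:
    - [0.1, -0.08, -0.8]
    - [0, 0, -0.8]
    - [0, 0, -0.8]
    - [0, 0, -0.8]
    - [0, 0, -0.22]
    - [0, 0, 0]
  turn: [0, 0, 0, 0, 0, 0]

```text
time: 9.4
ee_pos: [0.5422, -0.3066, 0.0421]
eef_rot: [0.999, -0.035, -0.001, -0.0]
ft_force: [0.5, 0.1, -0.1]
width: 0.0868
grip_force: 0.0
```

Emit:
step_arm:
  delta_pos:
    - [0, 0, 0]
    - [0, 0, 0]
    - [0, 0, 0]
    - [0, 0, 0]
    - [0, 0, 0]
    - [0, 0, 0]
    - [0, 0, 0]
  turn: [0, 0, 0, 0, 0, 0, 0]
  grip: 1
  newtons: 20

```text
time: 10.1
ee_pos: [0.5426, -0.3076, 0.0428]
eef_rot: [0.999, -0.035, 0.0, -0.0]
ft_force: [-0.2, 1.6, 3.6]
width: 0.0559
grip_force: 20.0
```

Emit:
step_arm:
  delta_pos:
    - [0, 0, 0.6]
    - [0, 0, 0.9]
    - [0, 0, 0.9]
    - [0, 0, 0.9]
    - [0, 0, 0.9]
  turn: [0, 0, 0, 0, 0]

```text
time: 10.6
ee_pos: [0.5423, -0.3079, 0.1494]
eef_rot: [0.999, -0.036, 0.0, 0.0]
ft_force: [0.8, 0.4, -0.6]
width: 0.0558
grip_force: 20.0
```

Emit:
step_arm:
  delta_pos:
    - [0.11, 0.96, 0]
    - [0.11, 0.96, 0]
    - [0.11, 0.96, 0]
    - [0.11, 0.96, 0]
    - [0.11, 0.96, 0]
    - [0.11, 0.96, 0]
    - [0.11, 0.96, 0]
    - [0.11, 0.96, 0]
    - [0.11, 0.96, 0]
    - [0.11, 0.96, 0]
    - [0.11, 0.96, 0]
    - [0.11, 0.96, 0]
  turn: [0.84, 0.84, 0.84, 0.84, 0.84, 0.84, 0.84, 0.84, 0.84, 0.84, 0.84, 0.84]

```text
time: 11.8
ee_pos: [0.5756, -0.019, 0.1486]
eef_rot: [0.841, 0.54, 0.0, 0.0]
ft_force: [-0.1, -0.3, 0.7]
width: 0.0557
grip_force: 20.0
```

Emit:
step_arm:
  delta_pos:
    - [0.11, 0.96, -0.3]
    - [0.11, 0.96, -0.6]
    - [0.11, 0.76, -0.8]
    - [0.11, 0.6, -0.7]
    - [0, 0, 0]
    - [0, 0, 0]
  turn: [0.84, 0.84, 0.84, 0.84, 0, 0]

```text
time: 12.4
ee_pos: [0.5866, 0.0614, 0.0885]
eef_rot: [0.718, 0.696, -0.0, 0.0]
ft_force: [1.5, -0.9, 0.1]
width: 0.0559
grip_force: 20.0
```

Run:
```python
from h import *
s=read_state();print(s["time"],s["ee_pos"],s["eef_rot"],s["ft_force"])
w=camera("wrist");save(w,"wrist3");P=wpts(w);c=camera("scene");save(c,"scene3");S=pts(c);t=camera("top");T=pts(t);save(t,"top3")
for n,M in(("w",P),("s",S),("t",T)):
  Q=M.reshape(-1,3);k=(Q[:,2]>.098)&(Q[:,2]<.114)&(Q[:,0]>.57)&(Q[:,0]<.605)&(Q[:,1]>.11)&(Q[:,1]<.195)
  Q=Q[k]
  if len(Q): print(n,len(Q),Q.min(0).round(4),Q.max(0).round(4),[(Q[abs(Q[:,1]-y)<.008].mean(0).round(4).tolist(),np.ptp(Q[abs(Q[:,1]-y)<.008],0).round(4).tolist()) for y in(.125,.15,.175) if (abs(Q[:,1]-y)<.008).any()])
a=cv2.resize(c["image"][170:290,300:440],None,fx=2.9,fy=2.9)
cv2.imwrite("pics/c3.png",cv2.resize(np.hstack([w["image"][:348],a[:348]]),(800,287))[...,::-1])
```

```text
12.4 [0.5866239  0.0614047  0.08847438] [ 7.18486971e-01  6.95540287e-01 -1.23928159e-04  4.07146055e-04] [ 1.5428559  -0.87952756  0.08772413]
w 4367 [0.5815 0.1184 0.1048] [0.5953 0.1942 0.1135] [([0.5874, 0.1264, 0.1101], [0.0118, 0.0146, 0.008]), ([0.5882, 0.1501, 0.1103], [0.0126, 0.016, 0.0086]), ([0.5889, 0.1749, 0.1102], [0.0122, 0.016, 0.0086])]
s 109 [0.5816 0.1189 0.1   ] [0.5973 0.1949 0.1139] [([0.5896, 0.1263, 0.1096], [0.0108, 0.0134, 0.0129]), ([0.5908, 0.1493, 0.11], [0.0115, 0.0151, 0.0113]), ([0.5909, 0.1744, 0.109], [0.0147, 0.0147, 0.0135])]
```

View pics/c3.png

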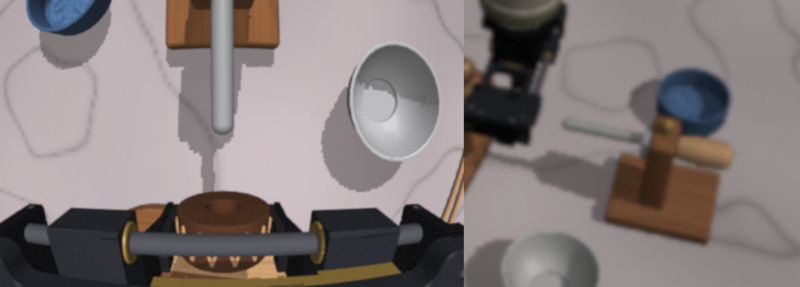

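Emit:
step_arm:
  delta_pos:
    - [0, 0.7, 0.05]
    - [0.02, 0.7, 0.03]
    - [0.02, 0.7, 0]
    - [0.02, 0.7, 0]
    - [0.02, 0.5, 0]
    - [0, 0, 0]
  turn: [0, 0, 0, 0, 0, 0]

```text
time: 13.15
ee_pos: [0.5882, 0.1478, 0.0893]
eef_rot: [0.716, 0.698, 0.0, -0.0]
ft_force: [0.1, 0.1, -0.7]
width: 0.0564
grip_force: 20.0
```

Emit:
step_arm:
  delta_pos:
    - [0.02, 0.6, 0]
    - [0.02, 0.6, 0]
    - [0.02, 0.4, 0]
    - [0.01, 0.15, 0]
    - [0, 0, 0]
  turn: [0, 0, 0, 0, 0]

```text
time: 13.65
ee_pos: [0.5901, 0.1894, 0.0894]
eef_rot: [0.717, 0.697, -0.0, 0.0]
ft_force: [0.3, -0.4, -0.7]
width: 0.0562
grip_force: 20.0
```

Emit:
step_arm:
  delta_pos:
    - [0, 0.12, 0]
    - [0, 0, 0]
  turn: [0, 0]

```text
time: 13.85
ee_pos: [0.5902, 0.1915, 0.0896]
eef_rot: [0.717, 0.697, 0.0, 0.0]
ft_force: [-0.2, -0.4, -0.2]
width: 0.0558
grip_force: 20.0
```

Emit:
step_arm:
  delta_pos:
    - [0, 0.1, 0]
    - [0, 0, 0]
  turn: [0, 0]

```text
time: 14.05
ee_pos: [0.5902, 0.1944, 0.0896]
eef_rot: [0.717, 0.697, 0.0, -0.0]
ft_force: [-0.9, -0.2, -0.9]
width: 0.0559
grip_force: 20.0
```

Emit:
step_arm:
  delta_pos:
    - [0, 0.1, 0]
    - [0, 0.08, 0]
    - [0, 0, 0]
  turn: [0, 0, 0]

```text
time: 14.35
ee_pos: [0.5903, 0.1954, 0.0895]
eef_rot: [0.718, 0.696, -0.002, 0.001]
ft_force: [-2.2, -9.5, 2.3]
width: 0.0559
grip_force: 20.0
```

Emit:
step_arm:
  delta_pos:
    - [0, -0.08, -0.1]
    - [0, 0, -0.05]
    - [0, 0, 0]
  turn: [0, 0, 0]

```text
time: 14.65
ee_pos: [0.5904, 0.1954, 0.086]
eef_rot: [0.718, 0.696, -0.0, 0.001]
ft_force: [-0.9, -4.7, 3.6]
width: 0.0557
grip_force: 20.0
```

Emit:
step_arm:
  delta_pos:
    - [0, 0, 0]
    - [0, 0, 0]
    - [0, 0, 0]
    - [0, 0, 0]
    - [0, 0, 0]
    - [0, 0, 0]
    - [0, 0, 0]
  turn: [0, 0, 0, 0, 0, 0, 0]
  grip: 0

```text
time: 15.35
ee_pos: [0.5902, 0.1967, 0.0858]
eef_rot: [0.717, 0.697, 0.0, 0.0]
ft_force: [-0.4, 0.9, -0.6]
width: 0.0868
grip_force: 0.0
```

Emit:
step_arm:
  delta_pos:
    - [0, 0, 0.6]
    - [0, 0, 0.9]
    - [0, 0, 0.9]
    - [0, 0, 0.8]
    - [0, 0, 0]
  turn: [0, 0, 0, 0, 0]

```text
time: 15.85
ee_pos: [0.592, 0.197, 0.1701]
eef_rot: [0.717, 0.697, 0.003, 0.001]
ft_force: [-0.6, -0.0, 0.5]
width: 0.0871
grip_force: 0.0
```

Emit:
step_arm:
  delta_pos:
    - [-0.22, -0.95, 0]
    - [-0.22, -0.95, 0]
    - [-0.22, -0.95, 0]
    - [-0.22, -0.95, 0]
    - [-0.22, -0.95, 0]
    - [-0.22, -0.95, 0]
    - [-0.22, -0.95, 0]
    - [-0.22, -0.95, 0]
    - [-0.22, -0.95, 0]
    - [-0.22, -0.95, 0]
    - [-0.22, -0.95, 0]
    - [-0.22, -0.95, 0]
  turn: [-0.64, -0.64, -0.64, -0.64, -0.64, -0.64, -0.64, -0.64, -0.64, -0.64, -0.64, -0.64]

```text
time: 17.05
ee_pos: [0.5237, -0.0894, 0.166]
eef_rot: [0.953, 0.303, 0.0, -0.0]
ft_force: [0.4, -0.3, 0.4]
width: 0.087
grip_force: 0.0
```

Emit:
step_arm:
  delta_pos:
    - [-0.22, -0.95, 0]
    - [-0.22, -0.95, 0]
    - [-0.22, -0.95, 0]
    - [-0.22, -0.95, 0]
    - [-0.22, -0.95, 0]
    - [-0.22, -0.95, 0]
    - [-0.22, -0.95, 0]
    - [-0.22, -0.95, -0.5]
    - [-0.22, -0.7, -0.5]
    - [0, 0, 0]
    - [0, 0, 0]
  turn: [-0.64, -0.64, -0.64, -0.64, -0.64, -0.64, -0.64, -0.64, -0.64, 0, 0]

```text
time: 18.15
ee_pos: [0.4743, -0.2964, 0.1407]
eef_rot: [0.999, -0.036, -0.0, 0.0]
ft_force: [0.1, -0.0, -0.5]
width: 0.087
grip_force: 0.0
```

Run:
```python
from h import *
s=read_state();q=s["eef_rot"];print(s["time"],s["ee_pos"],np.degrees(2*np.arctan2(q[1],q[0]))-90)
t=camera("top");T=pts(t);save(t,"top4");w=camera("wrist");W=wpts(w);save(w,"wrist4")
for nm,M,cx,cy,r,zl,zh in(("dark on axle",T,.589,.194,.035,.11,.14),("pale",W,.4715,-.302,.035,.07,.095),("handle",T,.5,-.018,.04,.068,.082)):
    Q=M.reshape(-1,3);k=(Q[:,2]>zl)&(Q[:,2]<zh)&(abs(Q[:,0]-cx)<r)&(abs(Q[:,1]-cy)<r);Q=Q[k]
    if len(Q): print(nm,len(Q),Q.min(0).round(4),Q.max(0).round(4),cv2.minAreaRect((Q[:,:2]*1000).astype(np.float32)))
```

```text
18.15 [ 0.47431765 -0.29642936  0.14073252] -94.13557107789302
dark on axle 607 [0.5621 0.1606 0.1101] [0.6166 0.2289 0.14  ] ((589.3154907226562, 194.65542602539062), (68.26441192626953, 54.43841552734375), 89.14395141601562)
pale 2805 [ 0.4553 -0.3286  0.0701] [ 0.4884 -0.2763  0.0879] ((471.95428466796875, -302.8839416503906), (52.11033630371094, 30.545743942260742), 86.18257904052734)
handle 178 [ 0.4843 -0.0337  0.069 ] [ 0.516  -0.002   0.0802] ((500.0514831542969, -17.8516902923584), (31.639965057373047, 31.672321319580078), 0.8565970063209534)
```

Emit:
step_arm:
  delta_pos:
    - [-0.09, -0.24, -0.7]
    - [0, 0, -0.9]
    - [0, 0, -0.9]
    - [0, 0, -0.9]
    - [0, 0, -0.53]
    - [0, 0, 0]
  turn: [0, 0, 0, 0, 0, 0]

```text
time: 18.85
ee_pos: [0.4722, -0.3008, 0.0415]
eef_rot: [0.999, -0.035, -0.001, -0.0]
ft_force: [-0.2, -0.0, -0.8]
width: 0.0871
grip_force: 0.0
```

Emit:
step_arm:
  delta_pos:
    - [0, 0, 0]
    - [0, 0, 0]
    - [0, 0, 0]
    - [0, 0, 0]
    - [0, 0, 0]
    - [0, 0, 0]
    - [0, 0, 0]
  turn: [0, 0, 0, 0, 0, 0, 0]
  grip: 1
  newtons: 20

```text
time: 19.55
ee_pos: [0.4727, -0.3023, 0.043]
eef_rot: [0.999, -0.036, 0.0, 0.0]
ft_force: [-0.1, -2.0, 2.6]
width: 0.056
grip_force: 20.0
```

Emit:
step_arm:
  delta_pos:
    - [0, 0, 0.6]
    - [0, 0, 0.9]
    - [0, 0, 0.9]
    - [0, 0, 0.9]
    - [0, 0, 0.9]
    - [0, 0, 0]
  turn: [0, 0, 0, 0, 0, 0]

```text
time: 20.15
ee_pos: [0.4736, -0.3026, 0.1509]
eef_rot: [0.999, -0.036, 0.002, 0.0]
ft_force: [-0.1, -1.0, -0.6]
width: 0.0558
grip_force: 20.0
```

Emit:
step_arm:
  delta_pos:
    - [0.28, 0.92, 0]
    - [0.28, 0.92, 0]
    - [0.28, 0.92, 0]
    - [0.28, 0.92, 0]
    - [0.28, 0.92, 0]
    - [0.28, 0.92, 0]
    - [0.28, 0.92, 0]
    - [0.28, 0.92, 0]
    - [0.28, 0.92, 0]
    - [0.28, 0.92, 0]
    - [0.28, 0.92, 0]
    - [0.28, 0.92, 0]
  turn: [0.84, 0.84, 0.84, 0.84, 0.84, 0.84, 0.84, 0.84, 0.84, 0.84, 0.84, 0.84]

```text
time: 21.35
ee_pos: [0.5561, -0.0247, 0.1473]
eef_rot: [0.841, 0.541, -0.0, -0.0]
ft_force: [0.4, -0.2, -0.3]
width: 0.0558
grip_force: 20.0
```

Emit:
step_arm:
  delta_pos:
    - [0.28, 0.92, -0.3]
    - [0.28, 0.92, -0.6]
    - [0.28, 0.92, -0.8]
    - [0.28, 0.92, -0.75]
    - [0, 0, 0]
    - [0, 0, 0]
  turn: [0.84, 0.84, 0.84, 0.84, 0, 0]

```text
time: 21.95
ee_pos: [0.5838, 0.0661, 0.0857]
eef_rot: [0.717, 0.697, -0.001, -0.0]
ft_force: [-0.3, -1.4, 0.0]
width: 0.0558
grip_force: 20.0
```

Run:
```python
from h import *
s=read_state();q=s["eef_rot"];print(s["time"],s["ee_pos"],np.degrees(2*np.arctan2(q[1],q[0]))-90)
w=camera("wrist");P=wpts(w);save(w,"wrist5")
Q=P.reshape(-1,3);Q=Q[(Q[:,2]>.1)&(Q[:,2]<.114)&(abs(Q[:,0]-.588)<.018)&(Q[:,1]>.11)&(Q[:,1]<.17)]
print(Q.min(0),Q.max(0),[Q[abs(Q[:,1]-y)<.006].mean(0).round(4).tolist() for y in(.125,.14,.155)])
Q=P.reshape(-1,3);Q=Q[(Q[:,2]>.085)&(Q[:,2]<.14)&(abs(Q[:,0]-.589)<.04)&(Q[:,1]>.165)&(Q[:,1]<.215)]
print("dark",Q.min(0),Q.max(0),np.percentile(Q[:,1],[5,20,50]))
```

```text
21.95 [0.58377115 0.06611679 0.08574243] -1.6849582682113606
[0.58150881 0.11829383 0.10452759] [0.59451516 0.16999316 0.11372962] [[0.5872, 0.1256, 0.1101], [0.5878, 0.14, 0.1102], [0.5882, 0.1549, 0.1104]]
dark [0.56084595 0.16502159 0.08502763] [0.61867037 0.1985261  0.13132373] [0.16995676 0.17968453 0.18095088]
```

View pics/wrist5.png

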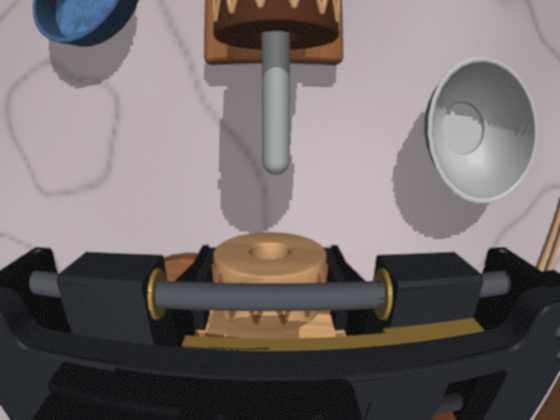

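Wrist view: dark sleeve home (front at y≈0.180), axle tip at px (275,165), pale sleeve held in line with it, about 2 mm too far in -x and 3.5 mm low.

Emit:
step_arm:
  delta_pos:
    - [0.08, 0, 0.14]
    - [0, 0.6, 0]
    - [0.02, 0.7, 0]
    - [0.02, 0.7, 0]
    - [0.02, 0.6, 0]
    - [0.02, 0.5, 0]
    - [0.02, 0.5, 0]
    - [0, 0.15, 0]
    - [0, 0, 0]
  turn: [0, 0, 0, 0, 0, 0, 0, 0, 0]

```text
time: 22.9
ee_pos: [0.5889, 0.1605, 0.0897]
eef_rot: [0.717, 0.697, -0.0, 0.0]
ft_force: [-1.4, -0.3, -0.5]
width: 0.0554
grip_force: 20.0
```

Emit:
step_arm:
  delta_pos:
    - [0, 0.1, 0]
    - [0, 0.08, 0]
    - [0, 0, 0]
  turn: [0, 0, 0]

```text
time: 23.2
ee_pos: [0.589, 0.1643, 0.0899]
eef_rot: [0.717, 0.697, 0.0, 0.0]
ft_force: [0.5, -0.0, -0.9]
width: 0.056
grip_force: 20.0
```

Emit:
step_arm:
  delta_pos:
    - [0, 0.1, 0]
    - [0, 0.05, 0]
    - [0, 0, 0]
  turn: [0, 0, 0]

```text
time: 23.5
ee_pos: [0.5891, 0.1658, 0.0898]
eef_rot: [0.718, 0.696, -0.001, 0.001]
ft_force: [-0.7, -6.2, 1.9]
width: 0.0558
grip_force: 20.0
```

Emit:
step_arm:
  delta_pos:
    - [0, 0, -0.1]
    - [0, 0, -0.05]
    - [0, 0, 0]
  turn: [0, 0, 0]

```text
time: 23.8
ee_pos: [0.5893, 0.1658, 0.0862]
eef_rot: [0.718, 0.696, -0.001, 0.001]
ft_force: [-0.3, -6.2, 1.0]
width: 0.0557
grip_force: 20.0
```

Emit:
step_arm:
  delta_pos:
    - [0, 0, 0]
    - [0, 0, 0]
    - [0, 0, 0]
    - [0, 0, 0]
    - [0, 0, 0]
    - [0, 0, 0]
    - [0, 0, 0]
  turn: [0, 0, 0, 0, 0, 0, 0]
  grip: 0

```text
time: 24.5
ee_pos: [0.5889, 0.1682, 0.0861]
eef_rot: [0.717, 0.697, 0.0, -0.0]
ft_force: [-0.5, -0.0, -0.8]
width: 0.0866
grip_force: 0.0
```

Emit:
step_arm:
  delta_pos:
    - [0, 0, 0.6]
    - [0, 0, 0.9]
    - [0, 0, 0.9]
    - [0, 0, 0.3]
    - [-0.3, -0.7, 0]
    - [-0.45, -0.9, 0]
    - [-0.45, -0.9, 0]
    - [-0.45, -0.9, 0]
    - [-0.45, -0.9, 0]
    - [-0.45, -0.9, 0]
    - [-0.45, -0.9, 0]
    - [-0.45, -0.9, 0]
  turn: [0, 0, 0, 0, 0, 0, 0, 0, 0, 0, 0, 0]

```text
time: 25.7
ee_pos: [0.5021, -0.0078, 0.1536]
eef_rot: [0.717, 0.697, 0.0, -0.0]
ft_force: [1.3, -0.8, -0.6]
width: 0.087
grip_force: 0.0
```

Run:
```python
from h import *
s=read_state();q=s["eef_rot"];print(s["time"],s["ee_pos"],np.degrees(2*np.arctan2(q[1],q[0]))-90)
t=camera("top");T=pts(t);save(t,"top6");c=camera("scene");S=pts(c);save(c,"scene6");w=camera("wrist");W=wpts(w);save(w,"wrist6")
for nm,M in(("t",T),("s",S),("w",W)):
    Q=M.reshape(-1,3);k=(Q[:,2]>.118)&(Q[:,2]<.14)&(abs(Q[:,0]-.589)<.035)&(Q[:,1]>.1)&(Q[:,1]<.212);Q=Q[k]
    if len(Q): print("sleeves",nm,len(Q),Q.min(0).round(4),Q.max(0).round(4))
    Q=M.reshape(-1,3);k=(Q[:,2]>.068)&(Q[:,2]<.082)&(abs(Q[:,0]-.5)<.03)&(abs(Q[:,1]+.018)<.03);Q=Q[k]
    if len(Q): print("handle",nm,len(Q),Q.min(0).round(4),Q.max(0).round(4))
```

```text
25.7 [ 0.50206688 -0.00776266  0.15363804] -1.666399244984504
sleeves t 595 [0.5663 0.1497 0.118 ] [0.6119 0.2119 0.1332]
sleeves s 317 [0.5662 0.1487 0.1181] [0.6177 0.212  0.1342]
handle s 94 [ 0.4822 -0.0359  0.0689] [ 0.5231 -0.0024  0.0819]
sleeves w 16 [0.5999 0.149  0.118 ] [0.6099 0.1509 0.1209]
handle w 1414 [ 0.4848 -0.0341  0.068 ] [ 0.5186 -0.0009  0.0785]
```

Sleeves home (pale front at y≈0.149). Next, grip the handle lightly near its top and tip it over towards -y on the board.

Emit:
step_arm:
  delta_pos:
    - [-0.06, -0.41, -0.5]
    - [0, 0, -0.9]
    - [0, 0, -0.9]
    - [0, 0, -0.9]
    - [0, 0, -0.8]
    - [0, 0, 0]
  turn: [0, 0, 0, 0, 0, 0]

```text
time: 26.45
ee_pos: [0.4991, -0.0171, 0.0505]
eef_rot: [0.717, 0.697, -0.002, -0.001]
ft_force: [0.3, -0.2, 0.4]
width: 0.0871
grip_force: 0.0
```

Emit:
step_arm:
  delta_pos:
    - [0, 0, 0]
    - [0, 0, 0]
    - [0, 0, 0]
    - [0, 0, 0]
    - [0, 0, 0]
    - [0, 0, 0]
    - [0, 0, 0]
    - [0, 0, 0]
    - [0, 0, 0]
    - [0, 0, 0]
  turn: [0, 0, 0, 0, 0, 0, 0, 0, 0, 0]
  grip: 1
  newtons: 3

```text
time: 27.45
ee_pos: [0.5013, -0.0171, 0.0536]
eef_rot: [0.717, 0.697, 0.0, 0.0]
ft_force: [0.1, 0.5, 0.5]
width: 0.0343
grip_force: 3.0
```

Emit:
step_arm:
  delta_pos:
    - [0, -0.27, 0]
    - [0, -0.27, 0]
    - [0, -0.27, -0.02]
    - [0, -0.28, -0.02]
    - [0, -0.26, -0.09]
    - [0, -0.26, -0.09]
  turn: [0, 0, 0, 0, 0, 0]

```text
time: 28.05
ee_pos: [0.5009, -0.0582, 0.0478]
eef_rot: [0.717, 0.697, -0.0, -0.0]
ft_force: [-0.3, -0.1, 0.3]
width: 0.0335
grip_force: 3.0
```

Run:
```python
from h import *
c=camera("scene");w=camera("wrist")
a=cv2.resize(c["image"][150:290,220:400],(540,420),interpolation=cv2.INTER_CUBIC)
cv2.imwrite("pics/c7.png",cv2.resize(np.hstack([w["image"],a]),(800,305))[...,::-1])
s=read_state();print(s["ee_pos"],s["width"],s["ft_force"])
W=wpts(w).reshape(-1,3);Q=W[(W[:,2]>.025)&(W[:,2]<.1)&(abs(W[:,0]-.5)<.012)&(W[:,1]<.03)&(W[:,1]>-.12)];print(Q.min(0),Q.max(0),Q[Q[:,2].argmax()],Q[Q[:,1].argmax()])
```

```text
[ 0.50077038 -0.05857367  0.04760274] 0.033574109642353314 [-0.30490736 -0.91328978 -0.97114797]
[ 0.48800074 -0.0570805   0.03357317] [ 0.51198684 -0.01383242  0.08070869] [ 0.50256139 -0.05330209  0.08070869] [ 0.49674782 -0.01383242  0.03764433]
```

View pics/c7.png

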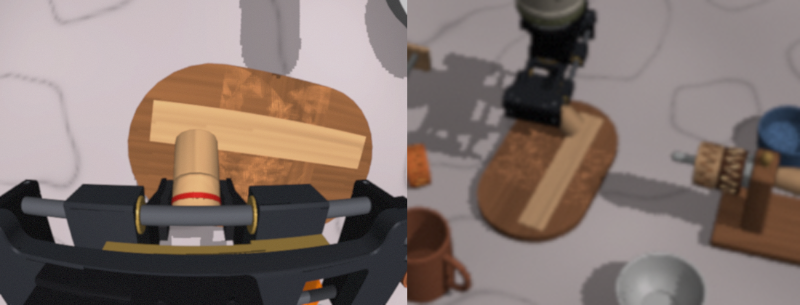

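It is pivoting as planned: in the wrist view the handle leans about 45° at (197,165). Finish the arc.

Emit:
step_arm:
  delta_pos:
    - [0, -0.23, -0.15]
    - [0, -0.23, -0.16]
    - [0, -0.18, -0.21]
    - [0, -0.18, -0.21]
    - [0, -0.12, -0.25]
    - [0, -0.12, -0.24]
    - [0, 0, 0]
  turn: [0, 0, 0, 0, 0, 0, 0]

```text
time: 28.85
ee_pos: [0.5007, -0.0841, 0.0167]
eef_rot: [0.717, 0.697, -0.0, -0.0]
ft_force: [0.7, 0.5, -0.5]
width: 0.034
grip_force: 3.0
```

Run:
```python
from h import *
w=camera("wrist");save(w,"wrist8")
s=read_state();print(s["ee_pos"],s["width"],s["ft_force"])
W=wpts(w).reshape(-1,3);Q=W[(W[:,2]>.02)&(W[:,2]<.1)&(abs(W[:,0]-.5)<.008)&(W[:,1]<.03)&(W[:,1]>-.13)]
print(Q.min(0),Q.max(0));
for y in np.arange(-.1,0,.01):
    q=Q[abs(Q[:,1]-y)<.005]
    if len(q): print(round(y,3),len(q),q[:,2].max().round(4))
```

```text
[ 0.50089265 -0.08390559  0.01709516] 0.03379979534994202 [ 0.15899917 -0.80118082  0.47101945]
[ 0.49201197 -0.09654775  0.02000069] [ 0.50798344 -0.0349207   0.09997807]
-0.1 21 0.0485
-0.08 303 0.0503
-0.07 719 0.0498
-0.06 778 0.0504
-0.05 883 0.1
-0.04 1239 0.05
-0.03 1 0.0468
```

View pics/wrist8.png

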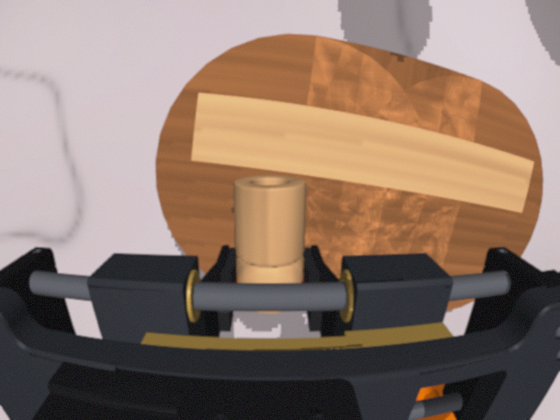

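The handle lies level, hole end (px 270,182) facing the axle at y≈-0.035. Firm the grip, lift it and bring it in front of the tip.

Emit:
step_arm:
  delta_pos:
    - [0, 0, 0]
    - [0, 0, 0]
    - [0, 0, 0]
    - [0, 0, 0.5]
    - [0, 0, 0.8]
    - [0, 0, 0.8]
    - [0, 0, 0.7]
    - [0.5, 0.5, 0.16]
    - [0.7, 0.9, 0]
    - [0.7, 0.9, 0]
    - [0.7, 0.9, 0]
    - [0.7, 0.9, 0]
  turn: [0, 0, 0, 0, 0, 0, 0, 0, 0, 0, 0, 0]
  newtons: 30

```text
time: 30.1
ee_pos: [0.5846, 0.0207, 0.0918]
eef_rot: [0.717, 0.697, 0.0, -0.0]
ft_force: [0.7, -0.6, -0.5]
width: 0.033
grip_force: 30.0
```

Emit:
step_arm:
  delta_pos:
    - [0.1, 0.9, 0]
    - [0, 0.3, 0]
    - [0, 0, 0]
    - [0, 0, 0]
  turn: [0, 0, 0, 0]

```text
time: 30.5
ee_pos: [0.586, 0.0476, 0.0917]
eef_rot: [0.718, 0.696, -0.0, 0.0]
ft_force: [-0.8, -1.3, -0.9]
width: 0.0329
grip_force: 30.0
```

Run:
```python
from h import *
w=camera("wrist");save(w,"wrist9");W=wpts(w).reshape(-1,3)
s=read_state();e=s["ee_pos"];print(e,s["eef_rot"],s["width"],s["ft_force"])
Q=W[(W[:,2]>.1)&(W[:,2]<.15)&(abs(W[:,0]-e[0])<.03)&(W[:,1]>e[1]-.01)&(W[:,1]<.148)]
H=Q[Q[:,1]<.104];A=Q[(Q[:,1]>.112)&(abs(Q[:,0]-.588)<.012)]
print("hole end y",H[:,1].max(),"x",H[:,0].min(),H[:,0].max())
for y in np.arange(e[1]+.02,.105,.01):
    q=H[abs(H[:,1]-y)<.004]
    if len(q): print(round(y,3),q[:,2].max().round(4),q[q[:,2]>q[:,2].max()-.004][:,0].mean().round(4),np.round([q[:,0].min(),q[:,0].max()],4))
for y in (.12,.135,.145):
    q=A[abs(A[:,1]-y)<.004]
    if len(q): print("axle",y,q[:,2].max().round(4),q[:,0].mean().round(4),np.round([q[:,0].min(),q[:,0].max()],4))
```

```text
[0.58596738 0.04716618 0.09173534] [ 7.17852646e-01  6.96195036e-01 -1.18451039e-04  1.90228918e-04] 0.03349872801642101 [-0.45719958 -0.51232902 -0.12944752]
hole end y 0.09685978601834 x 0.5564618610184907 0.6148655059930037
0.067 0.1252 0.5858 [0.5685 0.6024]
0.077 0.1252 0.5862 [0.5689 0.6029]
0.087 0.1251 0.5864 [0.5689 0.6034]
0.097 0.1246 0.5861 [0.5699 0.6034]
axle 0.12 0.1125 0.5874 [0.5818 0.5931]
axle 0.135 0.1136 0.5877 [0.5817 0.5935]
axle 0.145 0.1137 0.5881 [0.5825 0.5942]
```

View pics/wrist9.png

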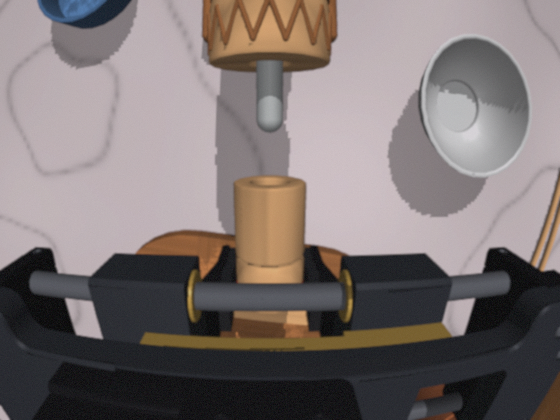

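Handle and axle are lined up within about 1 mm in x and z (hole at px (268,184), tip at (270,118)). Push on.

Emit:
step_arm:
  delta_pos:
    - [0, 0.4, 0]
    - [0.02, 0.4, 0]
    - [0.02, 0.4, 0]
    - [0, 0, 0]
  turn: [0, 0, 0, 0]

```text
time: 30.95
ee_pos: [0.5871, 0.0812, 0.0915]
eef_rot: [0.716, 0.698, 0.0, -0.0]
ft_force: [-0.6, 0.7, -0.7]
width: 0.0335
grip_force: 30.0
```

Emit:
step_arm:
  delta_pos:
    - [0.02, 0.4, 0]
    - [0.02, 0.3, 0]
    - [0, 0.1, 0]
    - [0, 0, 0]
  turn: [0, 0, 0, 0]

```text
time: 31.35
ee_pos: [0.5882, 0.0993, 0.0915]
eef_rot: [0.717, 0.697, 0.0, -0.0]
ft_force: [0.1, -0.1, -0.5]
width: 0.0334
grip_force: 30.0
```

Emit:
step_arm:
  delta_pos:
    - [0, 0.1, 0]
    - [0, 0.06, 0]
    - [0, 0, 0]
  turn: [0, 0, 0]

```text
time: 31.65
ee_pos: [0.5882, 0.1016, 0.0916]
eef_rot: [0.718, 0.696, -0.0, 0.0]
ft_force: [-1.1, -3.7, -0.6]
width: 0.0333
grip_force: 30.0
```

Emit:
step_arm:
  delta_pos:
    - [0, 0.08, 0]
    - [0, 0, -0.06]
    - [0, 0, -0.04]
    - [0, 0, 0]
  turn: [0, 0, 0, 0]

```text
time: 32.05
ee_pos: [0.5885, 0.1015, 0.0894]
eef_rot: [0.718, 0.696, -0.001, 0.001]
ft_force: [-1.6, -10.8, 4.4]
width: 0.0331
grip_force: 30.0
```

Emit:
step_arm:
  delta_pos:
    - [0, 0, 0]
    - [0, 0, 0]
    - [0, 0, 0]
    - [0, 0, 0]
    - [0, 0, 0]
    - [0, 0, 0]
    - [0, 0, 0]
    - [0, 0, 0]
    - [0, 0, 0]
  turn: [0, 0, 0, 0, 0, 0, 0, 0, 0]
  grip: 0

```text
time: 32.95
ee_pos: [0.5882, 0.1047, 0.0891]
eef_rot: [0.717, 0.697, 0.0, 0.0]
ft_force: [0.1, -0.4, 0.5]
width: 0.0862
grip_force: 0.0
```

Emit:
step_arm:
  delta_pos:
    - [0, 0, 0.5]
    - [0, 0, 0.8]
    - [0, 0, 0.8]
    - [0, 0, 0.8]
    - [0, -0.8, 0.5]
    - [0, -0.8, 0]
    - [0, -0.8, 0]
    - [0, -0.5, 0]
    - [0, 0, 0]
  turn: [0, 0, 0, 0, 0, 0, 0, 0, 0]

```text
time: 33.85
ee_pos: [0.5882, 0.0293, 0.1745]
eef_rot: [0.719, 0.695, -0.0, 0.0]
ft_force: [-0.0, -0.2, -0.4]
width: 0.0869
grip_force: 0.0
```

Run:
```python
from h import *
w=camera("wrist");save(w,"wrist10");W=wpts(w).reshape(-1,3);t=camera("scene");T=pts(t).reshape(-1,3)
s=read_state();e=s["ee_pos"];print(s["time"],e,s["ft_force"])
for n,M in(("w",W),("s",T)):
  Q=M[(M[:,2]>.085)&(M[:,2]<.14)&(abs(M[:,0]-.588)<.012)]
  print(n,[(round(y,3),Q[abs(Q[:,1]-y)<.0025][:,2].max().round(4)) for y in np.arange(.08,.215,.005) if (abs(Q[:,1]-y)<.0025).any()], Q[:,1].min())
c=t["image"][150:290,320:460]
cv2.imwrite("pics/c10.png",cv2.resize(np.hstack([w["image"],cv2.resize(c,(420,420))]),(800,343))[...,::-1])
```

```text
33.95 [0.58817022 0.03251498 0.17415026] [-0.11462868  0.21888141  0.06878078]
w [(np.float64(0.085), np.float64(0.1134)), (np.float64(0.09), np.float64(0.12)), (np.float64(0.095), np.float64(0.1203)), (np.float64(0.1), np.float64(0.1203)), (np.float64(0.105), np.float64(0.1201)), (np.float64(0.11), np.float64(0.1206)), (np.float64(0.115), np.float64(0.1204)), (np.float64(0.12), np.float64(0.1208)), (np.float64(0.125), np.float64(0.1208)), (np.float64(0.13), np.float64(0.121)), (np.float64(0.135), np.float64(0.1209)), (np.float64(0.14), np.float64(0.1217)), (np.float64(0.145), np.float64(0.1209)), (np.float64(0.15), np.float64(0.1308)), (np.float64(0.155), np.float64(0.131)), (np.float64(0.16), np.float64(0.1316)), (np.float64(0.165), np.float64(0.1316)), (np.float64(0.17), np.float64(0.1326)), (np.float64(0.175), np.float64(0.1313)), (np.float64(0.18), np.float64(0.1302)), (np.float64(0.185), np.float64(0.1316)), (np.float64(0.19), np.float64(0.1268))] 0.08736377376596421
s [(np.float64(0.085), np.float64(0.118)), (np.float64(0.09), np.float64(0.1232)), (np.float64(0.095), np.float6
[... 256 characters left out ...]
.float64(0.13), np.float64(0.123)), (np.float64(0.135), np.float64(0.1227)), (np.float64(0.14), np.float64(0.1241)), (np.float64(0.145), np.float64(0.1228)), (np.float64(0.15), np.float64(0.1349)), (np.float64(0.155), np.float64(0.1335)), (np.float64(0.16), np.float64(0.1344)), (np.float64(0.165), np.float64(0.1314)), (np.float64(0.17), np.float64(0.1332)), (np.float64(0.175), np.float64(0.135)), (np.float64(0.18), np.float64(0.1312)), (np.float64(0.185), np.float64(0.1313)), (np.float64(0.19), np.float64(0.1331)), (np.float64(0.195), np.float64(0.1337)), (np.float64(0.2), np.float64(0.134)), (np.float64(0.205), np.float64(0.1328)), (np.float64(0.21), np.float64(0.1307))] 0.08645260629174024
```

View pics/c10.png

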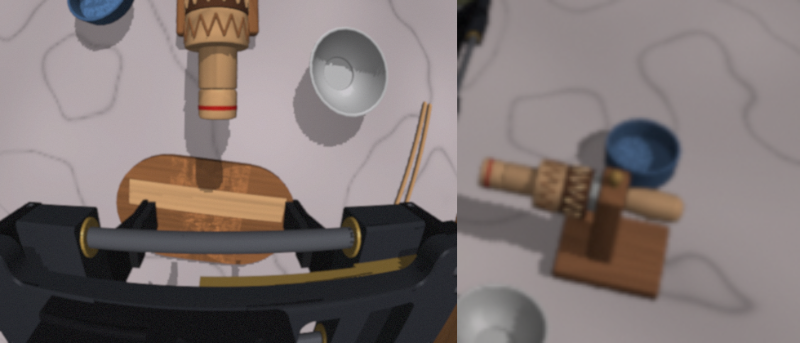

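The images show dark sleeve, pale sleeve and handle tight together on the axle (handle from y=0.087 to 0.149, level) and the gripper clear.

```bash
python3 -c "
from bench import *
print(close_job())"
```

```text
the job is handed in; nothing more can be done
None
```

The rolling pin is back together: dark sleeve, pale sleeve and handle sit home on the axle and are let go; I handed the job in at about 34 s of the 72 s, and the hand-in call gave no verdict.

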